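# Hang rinsed air-filter bowls on the draining rack

## Task

Hang the two rinsed filter bowls mouth-down on the draining rack, the tall bowl on the long peg and the short bowl on the short peg. Slide each one fully home, until the peg's tip meets the inside of the bowl's closed end, and leave it hanging there to drain; leave the other things on the bench where they are.

Things in the scene. Friction and masses are not known exactly. Their poses are not given: they have to be found in the camera images.
- tall_bowl: Taller of two bare-aluminium air-filter bowls (round cups), lying on its side on a 3 mm black rubber mat, mouth roughly towards the robot. 125 mm from closed end to rim, plain body 56 mm in diameter. Origin: on its axis, halfway along the 125 mm; x axis: along its axis towards the mouth. 0.2 to 0.37 kg. The closed end also has a brass nipple in its middle, 14 mm thick, 12 mm long.
- tall_bowl_seat (a point): Centre of the inside face of the tall bowl's closed end (6 mm thick), 56.5 mm behind the bowl's origin; a peg's tip bears here. Around the closed end a band 62 mm in diameter covers the first 16 mm of the outside. Axes as the bowl's.
- tall_bowl_rim (a point): Centre of the tall bowl's mouth, 62.5 mm ahead of its origin. Bore 49 mm in diameter, 119 mm deep, wall 3.5 mm. A hexagon nut, 62 mm across flats and 72 mm over corners, covers the last 19 mm at the mouth. Axes as the bowl's.
- short_bowl: Shorter bowl, same make, lying on the same mat, mouth roughly towards the robot. 85 mm from closed end to rim, plain body 48 mm in diameter. Origin: on its axis, halfway along the 85 mm; x axis: along its axis towards the mouth. 0.12 to 0.23 kg. The closed end also has a brass nipple in its middle, 14 mm thick, 12 mm long.
- short_bowl_seat (a point): Centre of the inside face of the short bowl's closed end (6 mm thick), 36.5 mm behind the bowl's origin; a peg's tip bears here. Around the closed end a band 54 mm in diameter covers the first 16 mm of the outside. Axes as the bowl's.
- short_bowl_rim (a point): Centre of the short bowl's mouth, 42.5 mm ahead of its origin. Bore 41 mm in diameter, 79 mm deep, wall 3.5 mm. A hexagon nut, 54 mm across flats and 62 mm over corners, covers the last 19 mm at the mouth. Axes as the bowl's.
- rack: Steel draining rack fixed to the bench: drip tray 270 x 290 mm, 22 mm high, two posts and a 26 mm square rail 285 mm long, its axis 110 mm up. Two pegs in black clamps (38 mm) sit 75 mm either side of the middle; which side has the long one varies. Nothing stands above the rail but the pegs. Origin: on the bench under the rail's middle; x axis: level, the way the pegs lean; y axis: along the rail.
- long_peg: Longer draining peg: white plastic rod 18 mm in diameter, round end, rising at 45 degrees over the tray, roughly away from the robot; 145 mm clear from clamp to tip. Origin: the very tip. z axis: along the peg, outward and up; y: level, along the rail; x: square to the peg, outward and down at 45 degrees. A bowl let go on a peg slides down it by itself until its closed end meets the tip.
- short_peg: Shorter draining peg, the same but 105 mm clear from clamp to tip (too short for the tall bowl, whose rim would strike the clamp first). Origin at the very tip, axes as for the long peg. A bowl hangs with its upper inside wall lying along the peg.
- parts_bin: Bystander: green stacking bin of fittings, 165 x 105 x 78 mm, on the bench beyond the mat. Origin at the centre of its underside.
- regulator: Bystander: air-regulator head, a 72 x 62 mm cast block with a black knob on top and a gauge on one face, 108 mm tall. Origin at the centre of its underside.
- wrench: Bystander: steel wrench 190 mm long, lying on the bench beyond the rack. Origin on its underside; x axis along it.
There are look-alikes about, which are no part of the job. Leave any green look-alike of the short_bowl alone.

How it is judged:
By the outcome, as a careful person would: the job done as asked, in the order asked, and still so for the second after the job is handed in, with the robot touching nothing.
It also fails if it takes over 70 s, if anything falls off the work surface, if the arm or the gripper's body presses on something with over 40 N, if the wrist force passes 120 N, or if a joint passes its speed limit or range.

## Robot

A 6-joint arm with a two-finger parallel gripper is mounted at the origin on the work surface. World frame = base frame: x ahead of the robot, y to its left, z up, the work surface at z = 0. Lengths are in m, angles in degrees, forces in N, time in s.
With the tool pointing down it reaches from about 0.325 to 0.9 m from the base axis. Payload 6.1 kg.
Tool frame: the origin (TCP) lies at the very end of the fingers, on their centre line; the grasp point (between the pads) lies 19 mm behind it (robot.tcp_to_grasp is the distance from the TCP to the grasp point, in m); y points along the fingers, x is the direction in which the jaws open and shut, and the axes are right-handed (so a half turn about y gives the same grasp; the last joint's range is limited). The gripper opens to 87 mm and grips with 3 to 60 N. Pads are 19 mm wide; open, the fingers measure 117 mm over their backs; the gripper's body (75 mm by 190 mm) begins 51 mm behind the grasp point.
Start: joints at [-78.673, 12.628, 87.462, -0, 79.91, -7.225], TCP at [0.199, -0.593, 0.223] pointing down, gripper open.
Joint ranges: [-170.65, 170.65], [-52.31, 119.04], [5.05, 147.46], [-71.25, 251.25], [11.57, 151.72], [-153.62, 153.62]. Speed limits (degrees/s): [147.25, 147.25, 172.46, 180, 180, 180].

## Interface

Orientations are given as a 3x3 rotation matrix whose columns are the frame's x, y, z axes.
In Python, from workcell import robot, viewer, job gives the robot as it stands.
- The arm moves only by the tool step_arm, never from a script. Its argument "series" is text: rows parted by semicolons, each of 6 numbers parted by spaces: the shift along the tool's x, y, z in mm, then the turn, a rotation vector about the tool's x, y, z in degrees. A call has exactly 8 rows; each row shifts and turns the commanded pose from where the row before left it, along the tool's axes as they then stand; what a row does not reach is not made up. A row lasts 1/8 s, in which the tool goes at most 62.5 mm and 10.7 degrees, less where a joint would pass 70% of its speed; a pose out of reach is approached as far as the arm can. A call is refused whole if a number of a shift passes 62.5 or a number of a turn 10.7, either way. A call with a gripper value outside its range is refused whole. "hand" is the opening, from 0 (shut) to 1 (fully open), set as the call begins (left out, the last holds). The fingers move at their own pace and stop on an object; the grip force is fixed at half the most. Time passes only in rows, so rows that do not move let the fingers close, or fill a call up. It gives the time, the measured TCP pose, the force and the opening at its end, in the units of the state.
- robot.sense(): the state, without advancing time (a new reading comes with each control period).
- viewer.camera(name): name is "scene" or "top" or "wrist"; returns a dict with "image" (384x512x3 uint8, blue, green, red), "depth" (384x512 float32, m along the optical axis (not along the pixel's ray), 0 where there is no reading), "K" (3x3 intrinsics, pixels), "dist_coeffs" ([k1, k2, p1, p2, k3] as OpenCV has them; the pictures are not rectified), "position" and "attitude" of the camera in the world. Camera axes: x right, y up, looking along -z (the intrinsics and any distortion apply to the point x, -y, -z); pixel columns grow to the right and rows downward; lengths in m; the calibration is good to about 2 mm. A picture is of the moment at which its call begins.
- job.hand_in(): hands the job in, once; it reports no verdict.
Trained networks look in a picture, given as the dict that the camera call returned (one of the last four; its "shot" number tells which), for a name from the list of things; names that differ only in an ending like _2 or _b are one class to them, and where a whole thing is asked for, a point or a joint stands for the part that bears it (a point fixed in the world has none). Each returns a list of dicts, best first, with "score" (0 to 1); they miss things now and then, are a little off and sometimes report something else, mostly with a low value. They report only what shows in the picture. A call takes as long as a camera call. They do not tell look-alikes from the thing itself.
- viewer.search_frame(picture, name): "position" ([column, row] in pixels, amid what is visible of it).
- viewer.mark_of(picture, name): "position" ([column, row] in pixels: a listed point, or the origin of a listed thing).
The state is a dict: "time": time; "joints": joint angles; "joint_velocities": joint speeds; "joint_efforts": joint torques, N m; "eef_pos": TCP position; "tcp_rot": TCP orientation; "force": force on the tool from outside, world axes, zero at the start; "torque": the same for the moment, N m; "gripper_width": finger opening in m.
Only numpy, scipy, OpenCV 4.12 (cv2) and the standard library are available. Lean on these libraries where they do the work, as an engineer would, in place of code of your own. Each camera call takes 0.05 s, during which the arm holds its last target.

## Working session

There is one attempt and no reset: what is moved stays moved. The work goes in short steps, Python scripts to look and compute and a tool call to move; the robot and the scene stay as the last step left them, time stands still between calls to the robot, and variables do not carry over. Pictures are saved under pics/ and viewed, and the job is handed in when it is done.

Besides the shell and the picture viewer there is one more tool, called after "Call:" by a JSON object that holds its "api" and its "payload", one argument or row to a line. step_arm: Moves the arm, as the interface text tells. Its arguments: {"type":"object","properties":{"series":{"type":"string"},"hand":{"type":"number"}},"required":["series"]}

```bash
ls; mkdir -p pics
python3 - <<'E'
from workcell import robot, viewer, job
import cv2,numpy as np,pickle
s=robot.sense()
for k,v in s.items(): print(k,v)
print(robot.tcp_to_grasp)
for n in ["scene","top","wrist"]:
    c=viewer.camera(n); cv2.imwrite(f"pics/{n}0.png",c["image"]); pickle.dump(c,open(f"{n}0.pkl","wb"))
    print(n,c["K"],c["dist_coeffs"],c["position"],c["attitude"],c["shot"])
    for nm in ["tall_bowl","short_bowl","long_peg","short_peg","tall_bowl_rim","short_bowl_rim","tall_bowl_seat","short_bowl_seat","rack"]:
        try: print(nm,[(np.round(d["position"]),round(d["score"],2)) for d in viewer.search_frame(c,nm)],[(np.round(d["position"]),round(d["score"],2)) for d in viewer.mark_of(c,nm)])
        except Exception as e: print(nm,e)
E
```

```text
pics
time 0.0
joints [-7.86731629e+01  1.26760086e+01  8.75257891e+01 -8.80550491e-04
  7.99128047e+01 -7.22391507e+00]
joint_velocities [-0.03345947 -0.03698195 -0.0444748   0.09186505 -0.08659745 -0.01663573]
joint_efforts [-7.91329858e-04 -4.94611716e+01 -3.87377715e+01  6.96806470e-02
  5.72670449e-02 -1.54096992e-04]
eef_pos [ 0.19871659 -0.59189465  0.22142877]
tcp_rot [[ 3.18146712e-01 -4.07684135e-04  9.48041404e-01]
 [-9.48039411e-01  1.95825856e-03  3.18146885e-01]
 [-1.98621364e-03 -9.99998000e-01  2.36512896e-04]]
force [0.9610686  0.27962699 0.72465987]
torque [-0.01068444  0.00444756 -0.03820356]
gripper_width 0.08701979979697017
0.0187
scene [[468.28009782   0.         249.4834846 ]
 [  0.         468.28009782 184.47465887]
 [  0.           0.           1.        ]] [0.05518103 0.         0.         0.         0.        ] [1.26371182 0.41460801 1.27018385] [[-0.54843405 -0.6432151   0.53431678]
 [ 0.83597669 -0.40719498  0.36787937]
 [-0.01905445  0.64843395  0.76103242]] 1
tall_bowl [(array([264., 198.]), 0.88)] [(array([264., 199.]), 0.59)]
short_bowl [(array([161., 
[... 2579 characters left out ...]
.57)]
rack [(array([157., 187.]), 0.98)] [(array([151., 216.]), 0.85)]
wrist [[308.73729732   0.         255.28208303]
 [  0.         308.73729732 188.69311873]
 [  0.           0.           1.        ]] [0.0059232 0.        0.        0.        0.       ] [ 0.26129042 -0.5718557   0.38379509] [[ 0.31870297  0.91909225  0.23172798]
 [-0.9478534   0.30942658  0.07634868]
 [-0.00153132 -0.2439767   0.96977988]] 3
tall_bowl [] []
short_bowl [(array([94., 88.]), 0.64)] [(array([96., 89.]), 0.7)]
long_peg [] []
short_peg [] []
tall_bowl_rim [] []
short_bowl_rim [(array([97., 84.]), 0.75)] [(array([129.,  67.]), 0.59)]
tall_bowl_seat [] []
short_bowl_seat [] [(array([ 67., 100.]), 0.85)]
rack [] []
```

Run:
```python
import cv2
for n in ["scene","top"]:
    im=cv2.imread(f"pics/{n}0.png"); 
    cv2.imwrite(f"pics/{n}0b.png",cv2.resize(im,(800,600),interpolation=cv2.INTER_CUBIC))
im=cv2.imread("pics/top0.png")[140:320,220:430]
cv2.imwrite("pics/crop0.png",cv2.resize(im,(700,600),interpolation=cv2.INTER_CUBIC))
```

```text
(no output)
```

View pics/scene0b.png

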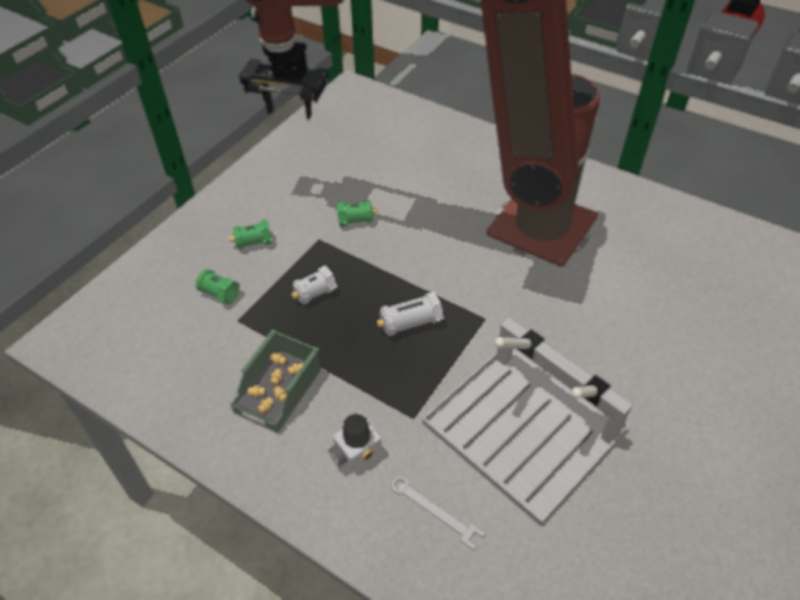

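View pics/top0b.png

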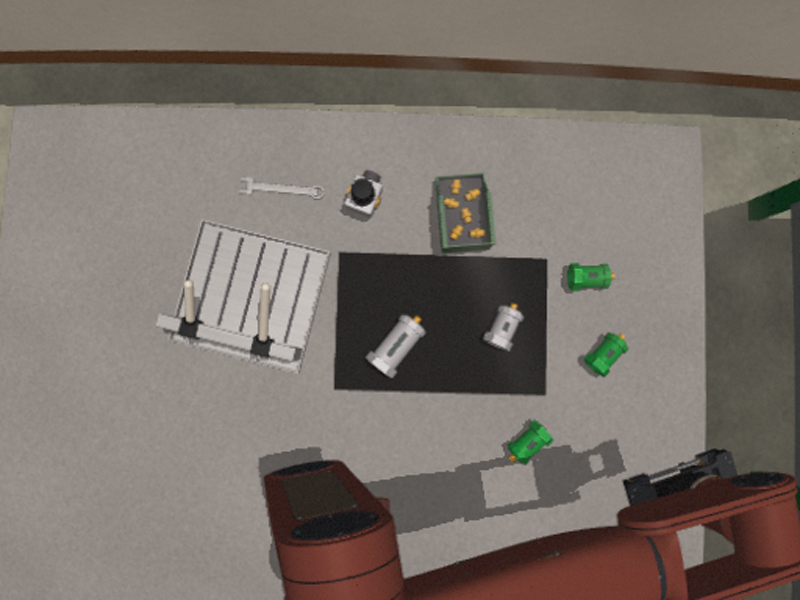

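View pics/crop0.png

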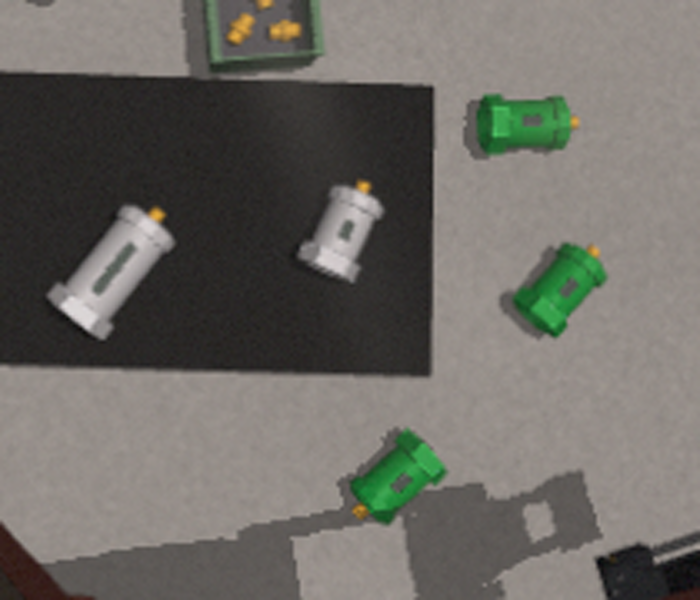

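Candidates for short_bowl in the top picture: bare aluminium (321,211), and green ones at (374,178), (387,226), (338,284). I choose the aluminium one, and the close crop confirms it. The tall bowl is at (253,218), the long peg at (170,197) and the short peg at (125,195).

```bash
cat > h.py <<'E'
import numpy as np,cv2,pickle
def cloud(c):
    h,w=c["depth"].shape
    u,v=np.meshgrid(np.arange(w),np.arange(h))
    p=cv2.undistortPoints(np.stack([u,v],-1).reshape(-1,1,2).astype(float),np.array(c["K"]),np.array(c["dist_coeffs"])).reshape(h,w,2)
    d=c["depth"]
    P=np.stack([p[...,0]*d,-p[...,1]*d,-d],-1)
    W=P@np.array(c["attitude"]).T+np.array(c["position"])
    W[d==0]=np.nan
    return W
def ray(c,px):
    p=cv2.undistortPoints(np.array([[px]],float),np.array(c["K"]),np.array(c["dist_coeffs"])).reshape(2)
    r=np.array(c["attitude"])@np.array([p[0],-p[1],-1.]); return np.array(c["position"]),r
def atz(c,px,z):
    o,r=ray(c,px); return o+r*(z-o[2])/r[2]
def pairs(c1,p1,c2,p2):
    o,r=ray(c1,p1);q,s=ray(c2,p2);r=r/np.linalg.norm(r);s=s/np.linalg.norm(s)
    A=np.stack([r,-s],1);x=np.linalg.lstsq(A,q-o,rcond=None)[0]
    a=o+r*x[0];b=q+s*x[1];return (a+b)/2,np.linalg.norm(a-b)
E
python3 - <<'E'
from h import *
from workcell import robot
print(robot.sense()["time"])
for n in ["top","scene"]:
    c=pickle.load(open(n+"0.pkl","rb"));W=cloud(c);np.save(n+"W.npy",W)
    im=c["image"].astype(int);mx=im.max(2);mn=im.min(2)
    print(n,"mat z",np.nanmedian(W[235:245,280:300,2] if n=="top" else W[215:225,220:230,2]))
    box={"top":[("tall",235,275,198,245),("short",308,338,190,228),],"scene":[("tall",240,285,183,217),("short",185,218,168,195)]}[n]
    for nm,u0,u1,v0,v1 in box:
        S=W[v0:v1,u0:u1].reshape(-1,3);m=(S[:,2]>0.02)
        col=(mx[v0:v1,u0:u1].reshape(-1)); m&=col>90
        Q=S[m]; print(nm,len(Q),"zmax",np.round(np.percentile(Q[:,2],[5,50,95,99]),4),"cent",Q.mean(0).round(4))
        T=Q[Q[:,2]>np.percentile(Q[:,2],20)][:,:2]
        _,_,vt=np.linalg.svd(Q[:,:2]-Q[:,:2].mean(0),full_matrices=False);a=vt[0];a=a*(-np.sign(a[0]))
        pr=(Q[:,:2]-Q[:,:2].mean(0))@a
        off=(Q[:,:2]-Q[:,:2].mean(0))@np.array([-a[1],a[0]])
        print("axis",a.round(4),np.degrees(np.arctan2(a[1],a[0])).round(1),"ext",pr.min().round(4),pr.max().round(4),off.min().round(4),off.max().round(4))
    # pegs
    bx={"top":[("long",160,180,175,215),("short",112,132,175,212)],"scene":[("long",312,345,210,228),("short",360,390,240,260)]}[n]
    for nm,u0,u1,v0,v1 in bx:
        S=W[v0:v1,u0:u1].reshape(-1,3);m=(S[:,2]>0.135)
        Q=S[m];print(nm,len(Q))
        if len(Q)<8: continue
        _,sv,vt=np.linalg.svd(Q-Q.mean(0),full_matrices=False);a=vt[0]*np.sign(vt[0][2])
        pr=(Q-Q.mean(0))@a
        print("cent",Q.mean(0).round(4),"ax",a.round(3),"end",(Q.mean(0)+a*pr.max()).round(4),sv.round(3), "zmax",Q[Q[:,2].argmax()])
c1=pickle.load(open("top0.pkl","rb"));c2=pickle.load(open("scene0.pkl","rb"))
for nm,a,b in [("tall_rim",(244,236),(279,196)),("tall_c",(253,218),(264,199)),("short_c",(322,207),(200,182)),("s_rim",(316,220),(212,176)),("s_seat",(328,198),(192,185)),("lpeg",(172,179),(319,218)),("speg",(123,180),(368,254)),("rack",(151,216),(357,255))]:
    p,e=pairs(c1,a,c2,b);print(nm,p.round(4),round(e,4))
E
```

```text
2.85
top mat z 0.002334522170451492
tall 672 zmax [0.0414 0.0578 0.0661 0.0687] cent [ 0.4306 -0.1091  0.0563]
axis [-0.803  0.596] 143.4 ext -0.0749 0.0616 -0.0343 0.0344
short 394 zmax [0.0367 0.0511 0.0588 0.0604] cent [ 0.4754 -0.334   0.0498]
axis [-0.9063  0.4226] 155.0 ext -0.0554 0.0424 -0.0275 0.0324
long 206
cent [0.4872 0.1432 0.1884] ax [ 0.699 -0.147  0.699] end [0.5284 0.1345 0.2296] [0.543 0.074 0.044] zmax [0.5272793  0.13639551 0.23035311]
short 161
cent [0.5004 0.2931 0.1689] ax [ 0.727 -0.14   0.672] end [0.5353 0.2863 0.2012] [0.372 0.066 0.039] zmax [0.53450537 0.28676049 0.20221024]
scene mat z 0.0023228005137982954
tall 662 zmax [0.0301 0.0542 0.0648 0.0663] cent [ 0.4426 -0.0998  0.0512]
axis [-0.7782  0.628 ] 141.1 ext -0.0714 0.0671 -0.0246 0.0358
short 370 zmax [0.0256 0.0459 0.0575 0.0608] cent [ 0.4841 -0.3268  0.0443]
axis [-0.8903  0.4554] 152.9 ext -0.0519 0.0476 -0.0218 0.0413
long 136
cent [0.4959 0.1496 0.1906] ax [ 0.7   -0.181  0.691] end [0.5331 0.1399 0.2273] [0.486 0.06  0.037] zmax [0.52699958 0.14198465 0.23077765]
short 101
cent [0.5111 0.2984 0.1763] ax [ 0.733 -0.196  0.651] end [0.5388 0.291  0.2009] [0.32  0.049 0.04 ] zmax [0.53041331 0.29468359 0.2036014 ]
tall_rim [ 0.3778 -0.0767  0.022 ] 0.0044
tall_c [ 0.4369 -0.1028  0.0507] 0.0085
short_c [ 0.4818 -0.3336  0.0382] 0.002
s_rim [ 0.4381 -0.3139  0.0398] 0.0023
s_seat [ 0.5105 -0.35    0.041 ] 0.0082
lpeg [0.5361 0.1338 0.2303] 0.0121
speg [0.5354 0.2886 0.1798] 0.0076
rack [ 0.4347  0.2421 -0.0017] 0.0047
```

```bash
cat > fit.py <<'E'
from h import *
from scipy.optimize import least_squares
def prof(s,r,L,R,Rb,Rn):  # signed-ish distance to solid-of-revolution profile (2D union of rectangles)
    def rect(s0,s1,rr):
        dx=np.maximum(s0-s,s-s1);dy=r-rr
        return np.where((dx>0)&(dy>0),np.hypot(dx,dy),np.maximum(dx,dy))
    d=rect(-L/2,L/2,R); d=np.minimum(d,rect(-L/2,-L/2+.016,Rb)); d=np.minimum(d,rect(L/2-.019,L/2,Rn)); d=np.minimum(d,rect(-L/2-.012,-L/2,.007)); return d
def fitbowl(Q,L,R,Rb,Rn,z,x0):
    def f(p):
        a=np.array([np.cos(p[2]),np.sin(p[2])]);d=Q[:,:2]-p[:2]
        s=d@a;t=d@np.array([-a[1],a[0]]);r=np.hypot(t,Q[:,2]-z)
        return prof(s,r,L,R,Rb,Rn)
    return least_squares(f,x0,loss="soft_l1",f_scale=.002,x_scale=[.01,.01,.1])
def capsule(Q,tip,ax,l):
    s=np.clip((Q-tip)@ax,-l,-.009)
    return np.linalg.norm(Q-tip-s[:,None]*ax,axis=1)-.009
def pegs(x0,y0,yaw,which):
    X=np.array([np.cos(yaw),np.sin(yaw),0]);Y=np.array([-np.sin(yaw),np.cos(yaw),0]);Z=np.array([0,0,1.])
    ax=(X+Z)/2**.5; side,l=(-1,.164) if which=="long" else (1,.124)
    return np.array([x0,y0,.110])+side*.075*Y+ax*l,ax,Y
E
python3 - <<'E'
from fit import *
Ws={n:np.load(n+"W.npy") for n in ["top","scene"]}
ims={n:pickle.load(open(n+"0.pkl","rb"))["image"].astype(int) for n in Ws}
B={"top":{"tall":(235,275,198,245),"short":(308,338,190,228),"long":(160,180,175,215),"speg":(112,132,175,212)},
"scene":{"tall":(240,285,183,217),"short":(185,218,168,195),"long":(312,345,210,228),"speg":(360,390,240,260)}}
def pts(n,k,zm):
    u0,u1,v0,v1=B[n][k];S=Ws[n][v0:v1,u0:u1].reshape(-1,3);return S[S[:,2]>zm]
for names in (["top"],["scene"],["top","scene"]):
    g=lambda k,zm:np.vstack([pts(n,k,zm) for n in names])
    for k,par,x0 in [("tall",(.125,.028,.031,.0335,.034),(.437,-.103,2.5)),("short",(.085,.024,.027,.029,.030),(.482,-.333,2.7))]:
        r=fitbowl(g(k,.018),*par,x0);print(names,k,r.x.round(4),np.degrees(r.x[2]).round(2),"rms",np.sqrt((r.fun**2).mean()).round(4))
    A=g("long",.15);C=g("speg",.15)
    f=lambda p:np.r_[capsule(A,*pegs(*p,"long")[:2],.12),capsule(C,*pegs(*p,"short")[:2],.08)]
    r=least_squares(f,(.42,.23,-.2),loss="soft_l1",f_scale=.002,x_scale=[.01,.01,.1])
    print("rack",r.x.round(4),np.degrees(r.x[2]).round(2),"rms",np.sqrt((r.fun**2).mean()).round(4),"tips",pegs(*r.x,"long")[0].round(4),pegs(*r.x,"short")[0].round(4))
E
```

```text
['top'] tall [ 0.4295 -0.1092  2.4975] 143.1 rms 0.0022
['top'] short [ 0.4744 -0.3351  2.7374] 156.84 rms 0.0023
rack [ 0.4219  0.2276 -0.2131] -12.21 rms 0.005 tips [0.5194 0.1298 0.226 ] [0.5235 0.2824 0.1977]
['scene'] tall [ 0.4312 -0.107   2.5091] 143.76 rms 0.0027
['scene'] short [ 0.475  -0.335   2.7295] 156.39 rms 0.0029
rack [ 0.4354  0.2341 -0.2081] -11.93 rms 0.0012 tips [0.5333 0.1368 0.226 ] [0.5367 0.2894 0.1977]
['top', 'scene'] tall [ 0.4303 -0.1082  2.5045] 143.5 rms 0.0026
['top', 'scene'] short [ 0.4748 -0.3351  2.7346] 156.68 rms 0.0026
rack [ 0.4355  0.2338 -0.2133] -12.22 rms 0.0015 tips [0.533 0.136 0.226] [0.5371 0.2886 0.1977]
```

```bash
cat > plan.py <<'E'
import numpy as np
from scipy.spatial.transform import Rotation as Ro, Slerp
G=0.0187
def tool(zax,down=None):
    """tool rotation: z=zax, y as near 'down' as possible"""
    z=np.array(zax,float);z/=np.linalg.norm(z);d=np.array([0,0,-1.]);y=d-(d@z)*z;y/=np.linalg.norm(y)
    return np.stack([np.cross(y,z),y,z],1)
def plan(p0,R0,p1,R1,n,nd=1,show=True):
    """straight line of the GRASP POINT? no: of TCP; n rows"""
    S=Slerp([0,1],Ro.from_matrix([R0,R1]));p,R=np.array(p0,float),np.array(R0)
    out=[]
    for i in range(1,n+1):
        t=i/n;pt=p0+(np.array(p1)-p0)*t;Rt=S([t]).as_matrix()[0]
        d=np.round(R.T@(pt-p)*1000,nd);w=np.round(Ro.from_matrix(R.T@Rt).as_rotvec(degrees=True),nd)
        out.append(" ".join(f"{x:g}" for x in np.r_[d,w]+0.));p=p+R@d/1000;R=R@Ro.from_rotvec(w,degrees=True).as_matrix()
    for k in range(0,n,8): print("; ".join(out[k:k+8]))
    return p,R
def now():
    from workcell import robot
    s=robot.sense();return np.array(s["eef_pos"]),np.array(s["tcp_rot"]),s
E
python3 - <<'E'
from plan import *
p,R,s=now()
a=np.radians(143.5);R1=tool([np.cos(a),np.sin(a),0])
plan(p,R,[.430,-.108,.16],R1,16)
E
```

```text
-24.1 3.9 23.3 0 -7.8 0; -20.7 3.9 26.4 0 -7.8 0; -17 3.9 29 0 -7.8 0; -12.8 3.9 31 0 -7.8 0; -8.6 3.9 32.4 0 -7.8 0; -4 4 33.3 0 -7.9 0; 0.5 3.9 33.6 0 -7.8 0; 5.1 3.9 33.1 0 -7.8 0
9.6 3.9 32.2 0 -7.8 0; 13.8 3.9 30.6 0 -7.8 0; 17.9 3.9 28.4 0 -7.8 0; 21.5 3.9 25.7 0 -7.8 0; 24.9 3.9 22.5 0 -7.8 0; 27.6 3.9 19 0 -7.8 0; 30 3.9 15.1 0 -7.8 0; 31.8 3.9 10.8 0 -7.8 0
```

Call:
{"api": "step_arm", "payload": {
  "series": "-24.1 3.9 23.3 0 -7.8 0; -20.7 3.9 26.4 0 -7.8 0; -17 3.9 29 0 -7.8 0; -12.8 3.9 31 0 -7.8 0; -8.6 3.9 32.4 0 -7.8 0; -4 4 33.3 0 -7.9 0; 0.5 3.9 33.6 0 -7.8 0; 5.1 3.9 33.1 0 -7.8 0",
  "hand": 1
}}

```text
time: 3.85
eef_pos: [0.3148, -0.3494, 0.1913]
tcp_rot: [[0.989, 0.0, 0.151], [-0.151, -0.0, 0.989], [0.0, -1.0, -0.0]]
force: [0.4, 0.1, 0.1]
gripper_width: 0.0868
```

Call:
{"api": "step_arm", "payload": {
  "series": "9.6 3.9 32.2 0 -7.8 0; 13.8 3.9 30.6 0 -7.8 0; 17.9 3.9 28.4 0 -7.8 0; 21.5 3.9 25.7 0 -7.8 0; 24.9 3.9 22.5 0 -7.8 0; 27.6 3.9 19 0 -7.8 0; 30 3.9 15.1 0 -7.8 0; 31.8 3.9 10.8 0 -7.8 0"
}}

```text
time: 4.85
eef_pos: [0.4305, -0.107, 0.1602]
tcp_rot: [[0.592, 0.001, -0.806], [0.806, -0.0, 0.592], [0.0, -1.0, -0.001]]
force: [1.1, -0.4, 0.3]
gripper_width: 0.087
```

Run:
```python
from plan import *
from fit import *
from workcell import viewer
p,R,s=now();print(p.round(4),R.round(3),s["joints"].round(1),s["time"])
c=viewer.camera("wrist");cv2.imwrite("pics/w1.png",c["image"]);pickle.dump(c,open("w1.pkl","wb"))
W=cloud(c)
Q=W.reshape(-1,3);Q=Q[np.isfinite(Q).all(1)];Q=Q[(Q[:,2]>.018)&(Q[:,2]<.08)&(np.hypot(Q[:,0]-.43,Q[:,1]+.108)<.085)]
r=fitbowl(Q,.125,.028,.031,.0335,.034,(.43,-.108,2.5));print(len(Q),r.x.round(4),np.degrees(r.x[2]),np.sqrt((r.fun**2).mean()))
a=np.degrees(r.x[2])
```

```text
[ 0.4305 -0.107   0.1602] [[ 0.592  0.001 -0.806]
 [ 0.806 -0.     0.592]
 [ 0.    -1.    -0.001]] [-24.2  -9.9 117.3  -0.   72.6 -77.9] 4.85
7396 [ 0.4298 -0.1078  2.4999] 143.23570381658297 0.001425361173115398
```

View pics/w1.png

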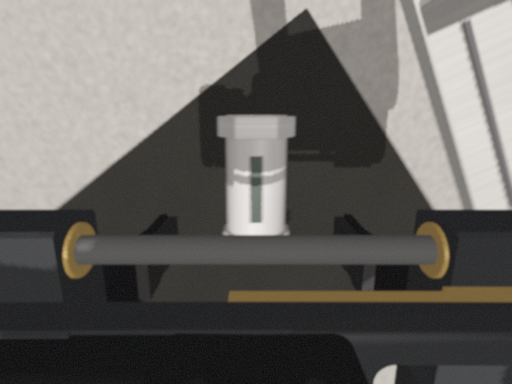

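The wrist picture shows the tall bowl (256,180) squarely between the fingers, with its mouth up in the image. Descending.

Call:
{"api": "step_arm", "payload": {
  "series": "-1 22 0 0 0 0; 0 22 0 0 0 0; 0 22 0 0 0 0; 0 22 0 0 0 0; 0 20 0 0 0 0; 0 17 0 0 0 0; 0 13 0 0 0 0; 0 7.2 0 0 0 0"
}}

```text
time: 5.9
eef_pos: [0.4292, -0.1088, 0.0143]
tcp_rot: [[0.596, -0.0, -0.803], [0.803, 0.0, 0.596], [-0.0, -1.0, 0.001]]
force: [0.0, 0.7, 0.9]
gripper_width: 0.0872
```

Call:
{"api": "step_arm", "payload": {
  "series": "0 0 0 0 0 0; 0 0 0 0 0 0; 0 0 0 0 0 0; 0 0 0 0 0 0; 0 0 0 0 0 0; 0 0 0 0 0 0; 0 0 0 0 0 0; 0 0 0 0 0 0",
  "hand": 0
}}

```text
time: 6.9
eef_pos: [0.4299, -0.1088, 0.0153]
tcp_rot: [[0.596, 0.001, -0.803], [0.803, -0.0, 0.596], [0.0, -1.0, -0.001]]
force: [0.1, 2.6, 5.7]
gripper_width: 0.056
```

Run:
```python
from plan import *
from fit import *
p,R,s=now();print(p.round(4),s["gripper_width"],s["force"])
np.save("grasp_tall.npy",p)
a=np.radians(143.24);ax=np.array([np.cos(a),np.sin(a)])
g=p[:2]+R[:2,1]*-G
print("grasp offset along axis from bowl origin",((g-np.array([.4298,-.1078]))@ax))
```

```text
[ 0.4299 -0.1088  0.0153] 0.05604433397683061 [0.08930098 2.59013923 5.73437308]
grasp offset along axis from bowl origin -0.0007010529826622362
```

```bash
cat > tgt.py <<'E'
from plan import *
from fit import *
RACK=(.4355,.2338,-.2133)
def target(which,d,xoff,boff=0.0):
    """TCP pose with bowl origin d m outward from tip along peg, xoff along peg x; boff= bowl origin ahead of grasp along tool z"""
    tip,ax,Y=pegs(*RACK,which);px=np.cross(Y,ax)
    R=tool(-ax); g=tip+ax*d+px*xoff-R[:,2]*boff
    return g+R[:,1]*G,R
E
python3 - <<'E'
from tgt import *
p,R,s=now()
pl=p+[0,0,.27]
p1,R1=plan(p,R,pl,R,8)
pt,Rt=target("long",.1025,0,.0007);print(pt,Rt.round(3))
plan(pl,R,pt,Rt,16)
E
```

```text
0 -33.7 0 0 0 0; 0 -33.8 -0.1 0 0 0; 0.1 -33.7 0 0 0 0; 0 -33.8 0 0 0 0; 0 -33.7 0 0 0 0; 0 -33.8 -0.1 0 0 0; 0 -33.7 0 0 0 0; 0 -33.8 0 0 0 0
[0.6172039  0.11770479 0.28571604] [[ 0.212  0.691 -0.691]
 [ 0.977 -0.15   0.15 ]
 [ 0.    -0.707 -0.707]]
18.3 0 -1 -2.8 -1.4 -0.6; 18.4 0.2 -1.4 -2.7 -1.5 -0.6; 18.2 0.5 -1.9 -2.8 -1.4 -0.6; 18.2 0.8 -2.2 -2.8 -1.5 -0.6; 18.2 1.1 -2.8 -2.7 -1.4 -0.6; 18 1.5 -3.1 -2.8 -1.5 -0.6; 18 1.7 -3.5 -2.8 -1.4 -0.6; 17.8 2.2 -3.8 -2.7 -1.4 -0.6
17.7 2.5 -4.1 -2.8 -1.5 -0.6; 17.6 2.9 -4.5 -2.8 -1.4 -0.6; 17.4 3.4 -4.8 -2.7 -1.5 -0.6; 17.3 3.7 -5 -2.8 -1.4 -0.6; 17.1 4.2 -5.3 -2.8 -1.5 -0.5; 16.9 4.6 -5.5 -2.7 -1.4 -0.6; 16.7 5 -5.7 -2.8 -1.4 -0.6; 16.5 5.5 -5.8 -2.8 -1.5 -0.6
```

Call:
{"api": "step_arm", "payload": {
  "series": "0 -20 0 0 0 0; 0 -30 0 0 0 0; 0 -36 0 0 0 0; 0 -36 0 0 0 0; 0 -38 0 0 0 0; 0 -38 0 0 0 0; 0 -38 0 0 0 0; 0 -34 0 0 0 0"
}}

```text
time: 7.9
eef_pos: [0.4286, -0.1087, 0.285]
tcp_rot: [[0.596, -0.002, -0.803], [0.803, 0.0, 0.596], [-0.001, -1.0, 0.002]]
force: [1.1, -0.3, -3.4]
gripper_width: 0.0557
```

Call:
{"api": "step_arm", "payload": {
  "series": "18.3 0 -1 -2.8 -1.4 -0.6; 18.4 0.2 -1.4 -2.7 -1.5 -0.6; 18.2 0.5 -1.9 -2.8 -1.4 -0.6; 18.2 0.8 -2.2 -2.8 -1.5 -0.6; 18.2 1.1 -2.8 -2.7 -1.4 -0.6; 18 1.5 -3.1 -2.8 -1.5 -0.6; 18 1.7 -3.5 -2.8 -1.4 -0.6; 17.8 2.2 -3.8 -2.7 -1.4 -0.6"
}}

```text
time: 8.9
eef_pos: [0.5222, 0.0049, 0.283]
tcp_rot: [[0.412, 0.362, -0.836], [0.91, -0.122, 0.396], [0.041, -0.924, -0.38]]
force: [-0.3, -0.5, -4.0]
gripper_width: 0.0558
```

Call:
{"api": "step_arm", "payload": {
  "series": "17.7 2.5 -4.1 -2.8 -1.5 -0.6; 17.6 2.9 -4.5 -2.8 -1.4 -0.6; 17.4 3.4 -4.8 -2.7 -1.5 -0.6; 17.3 3.7 -5 -2.8 -1.4 -0.6; 17.1 4.2 -5.3 -2.8 -1.5 -0.5; 16.9 4.6 -5.5 -2.7 -1.4 -0.6; 16.7 5 -5.7 -2.8 -1.4 -0.6; 16.5 5.5 -5.8 -2.8 -1.5 -0.6"
}}

```text
time: 9.9
eef_pos: [0.6157, 0.1178, 0.2825]
tcp_rot: [[0.211, 0.689, -0.693], [0.977, -0.151, 0.148], [-0.003, -0.709, -0.705]]
force: [-0.8, -0.2, -3.9]
gripper_width: 0.0556
```

Run:
```python
from tgt import *
from workcell import viewer
p,R,s=now();print(p.round(4),R.round(3),s["joints"].round(1),s["time"],s["gripper_width"],s["force"])
pt,Rt=target("long",.1025,0,.0007);print("err tool mm",(R.T@(pt-p)*1000).round(1),Ro.from_matrix(R.T@Rt).as_rotvec(degrees=True).round(2))
ims=[]
for n in ["scene","top","wrist"]:
    c=viewer.camera(n);pickle.dump(c,open(n+"2.pkl","wb"));ims.append(c["image"])
    W=cloud(c);np.save(n+"W2.npy",W)
a=cv2.resize(ims[0][150:310,220:430],(800,600)) ;cv2.imwrite("pics/s2.png",a)
cv2.imwrite("pics/w2.png",ims[2])
cv2.imwrite("pics/t2.png",cv2.resize(ims[1][120:270,80:280],(800,600)))
```

```text
[0.6157 0.1178 0.2825] [[ 0.211  0.689 -0.693]
 [ 0.977 -0.151  0.148]
 [-0.003 -0.709 -0.705]] [ 13.2 -15.6 119.5 -29.6  38.  -47.4] 9.9 0.055618662388674925 [-0.77437282 -0.23959252 -3.91410439]
err tool mm [ 0.3 -1.3 -3.3] [-0.14  0.14 -0.11]
```

View pics/s2.png

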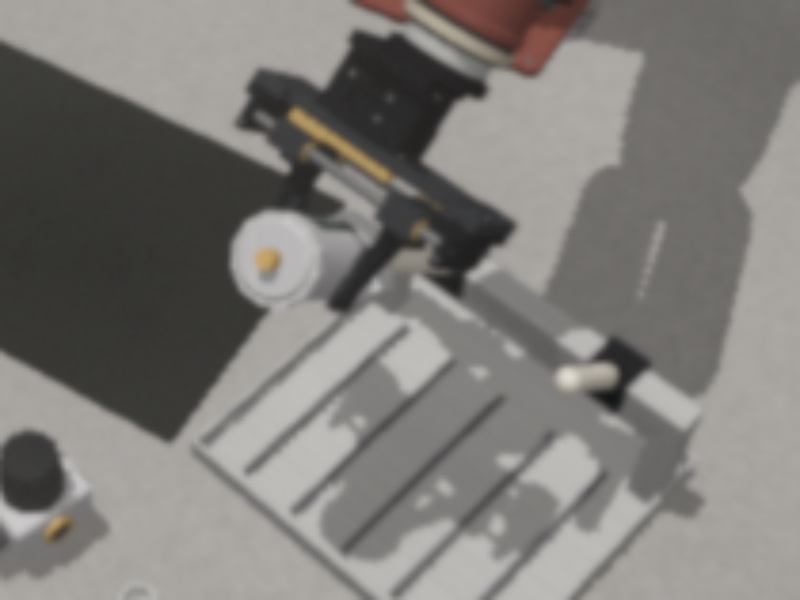

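View pics/t2.png

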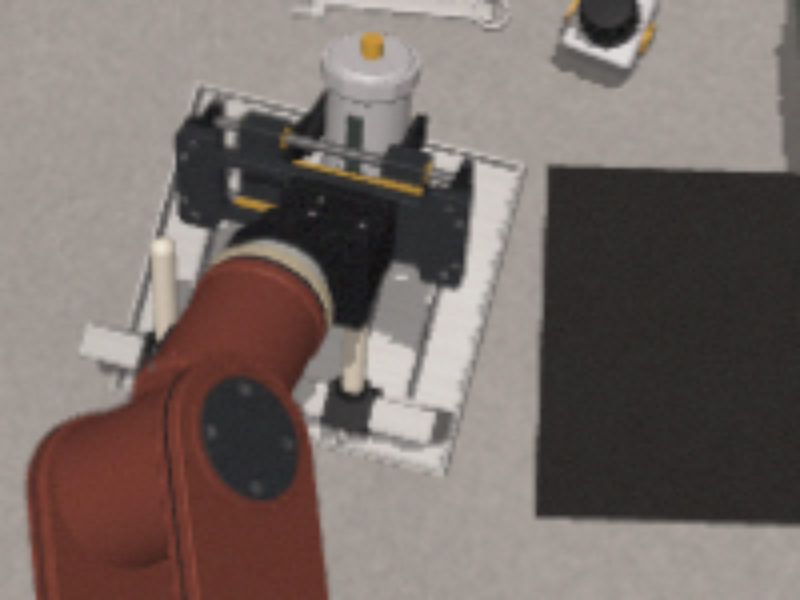

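View pics/w2.png

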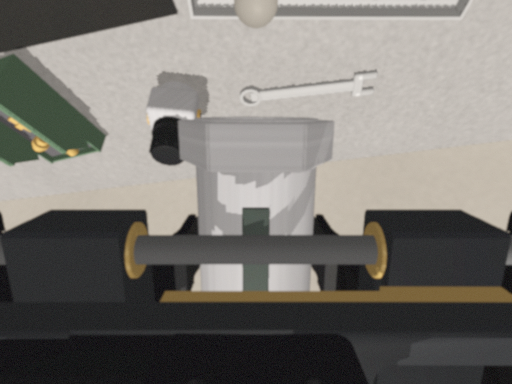

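Run:
```python
from tgt import *
p,R,s=now()
W=np.load("wristW2.npy");print("peg px",W[2:14:4,248:265:4].reshape(-1,3).round(4).tolist()[:12])
Q=W.reshape(-1,3);Q=Q[np.isfinite(Q).all(1)]
T=(Q-p)@R; T=T[(abs(T[:,0])<.045)&(T[:,2]>.01)&(T[:,2]<.075)&(T[:,1]<.02)&(T[:,1]>-.07)]
print(len(T),"bowl in tool: y(min) by z")
for z in np.arange(.01,.075,.005):
    m=(T[:,2]>=z)&(T[:,2]<z+.005)&(abs(T[:,0])<.01)
    mm=(T[:,2]>=z)&(T[:,2]<z+.005)
    if m.any(): print(z.round(3),m.sum(),np.median(T[m,1]).round(4),T[mm,0].min().round(4),T[mm,0].max().round(4))
W2=np.load("wristW2.npy");tip,ax,Y=pegs(*RACK,"long");print(tip)
P=W2.reshape(-1,3);P=P[np.linalg.norm(P-tip,axis=1)<.04];print(len(P),capsule(P,tip,ax,.12).round(4)[::20])
```

```text
peg px [[0.5203, 0.1355, 0.2256], [0.5207, 0.137, 0.2255], [0.5208, 0.1385, 0.226], [0.5212, 0.14, 0.2259], [0.5217, 0.1415, 0.2255], [0.5215, 0.1352, 0.2261], [0.521, 0.1369, 0.2277], [0.521, 0.1385, 0.2284], [0.5223, 0.1398, 0.2265], [0.5231, 0.1412, 0.2255], [0.523, 0.1349, 0.2261], [0.522, 0.1367, 0.2286]]
16562 bowl in tool: y(min) by z
0.015 83 -0.0442 -0.035 0.0356
0.02 581 -0.0453 -0.0267 0.0281
0.025 588 -0.0453 -0.0273 0.028
0.03 633 -0.0448 -0.0268 0.0285
0.035 623 -0.0447 -0.0274 0.028
0.04 645 -0.0448 -0.027 0.0286
0.045 633 -0.0487 -0.0346 0.0359
0.05 745 -0.0487 -0.0348 0.0358
0.055 777 -0.0487 -0.0344 0.0358
0.06 835 -0.0483 -0.0346 0.0359
[0.53296099 0.13595137 0.22596551]
997 [ 0.0001 -0.0005 -0.      0.0002  0.0004 -0.0004  0.0006  0.0009  0.0003
 -0.      0.0008  0.0001  0.0001  0.0001  0.0006 -0.     -0.0004 -0.0006
 -0.0001 -0.0005 -0.0003  0.0015 -0.0001 -0.0005 -0.0006 -0.0007 -0.0012
 -0.0004 -0.0002 -0.0014 -0.0005 -0.0004 -0.0013 -0.0015 -0.0011 -0.0016
 -0.0012 -0.0013 -0.0004 -0.0013 -0.0023 -0.0006 -0.0011 -0.0017 -0.0014
 -0.0015 -0.0014 -0.0014 -0.0021 -0.002 ]
```

Peg and bowl are coaxial to about 2 mm. Inserting.

Call:
{"api": "step_arm", "payload": {
  "series": "0.3 -1.3 8 0 0 0; 0 0 12 0 0 0; 0 0 14 0 0 0; 0 0 14 0 0 0; 0 0 14 0 0 0; 0 0 14 0 0 0; 0 0 12 0 0 0; 0 0 8 0 0 0"
}}

```text
time: 11.05
eef_pos: [0.5488, 0.1327, 0.2174]
tcp_rot: [[0.211, 0.691, -0.692], [0.977, -0.15, 0.149], [-0.001, -0.707, -0.707]]
force: [0.1, -0.6, -3.3]
gripper_width: 0.0557
```

Run:
```python
from tgt import *
p,R,s=now();print(s["force"],s["joints"].round(1))
pt,Rt=target("long",-.0565,0,.0007);print("err tool mm",(R.T@(pt-p)*1000).round(1),Ro.from_matrix(R.T@Rt).as_rotvec(degrees=True).round(2))
```

```text
[ 0.06912666 -0.55508655 -3.25243171] [ 18.  -20.3 130.4 -38.1  35.3 -35. ]
err tool mm [-0.2  1.3 61.1] [-0.03  0.06 -0.03]
```

Call:
{"api": "step_arm", "payload": {
  "series": "0 0 6 0 0 0; 0 0 9 0 0 0; 0 0 10 0 0 0; 0 1 10 0 0 0; 0 2 8 0 0 0; 0 3 6 0 0 0; 0 3 3 0 0 0; 0 2 1 0 0 0"
}}

```text
time: 12.05
eef_pos: [0.5204, 0.1388, 0.1726]
tcp_rot: [[0.212, 0.691, -0.691], [0.977, -0.15, 0.149], [-0.001, -0.707, -0.707]]
force: [-0.4, -0.0, -3.5]
gripper_width: 0.0558
```

Call:
{"api": "step_arm", "payload": {
  "series": "0 0 1 0 0 0; 0 0 1 0 0 0; 0 0 1 0 0 0; 0 0 0 0 0 0; 0 0 0 0 0 0; 0 0 0 0 0 0; 0 0 0 0 0 0; 0 0 0 0 0 0"
}}

```text
time: 13.05
eef_pos: [0.5183, 0.1392, 0.1707]
tcp_rot: [[0.212, 0.691, -0.691], [0.977, -0.15, 0.149], [-0.001, -0.707, -0.707]]
force: [-0.5, -0.6, -3.1]
gripper_width: 0.0561
```

Run:
```python
from tgt import *
from workcell import viewer
p,R,s=now();print(s["force"],s["joints"].round(1))
pt,Rt=target("long",-.0565,0,.0007);print("err tool mm",(R.T@(pt-p)*1000).round(1),Ro.from_matrix(R.T@Rt).as_rotvec(degrees=True).round(2))
c=viewer.camera("wrist");cv2.imwrite("pics/w3.png",c["image"])
```

```text
[-0.51702771 -0.568036   -3.11208104] [ 20.7 -19.8 135.6 -45.5  32.7 -24.9]
err tool mm [-0.1 -9.7  6.1] [-0.01  0.03 -0.04]
```

View pics/w3.png

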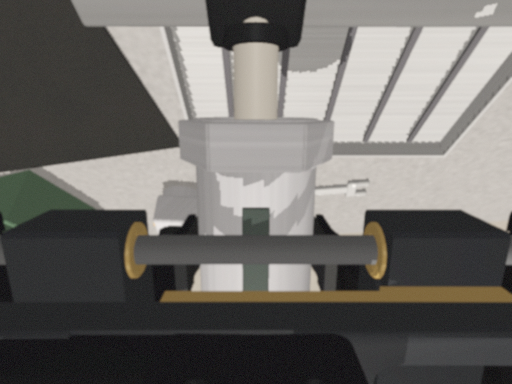

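The peg (255,85) runs into the mouth, with about 6 mm left. Creep in, then let go.

Call:
{"api": "step_arm", "payload": {
  "series": "0 1 1 0 0 0; 0 1 1 0 0 0; 0 1 1 0 0 0; 0 0 1 0 0 0; 0 0 0.5 0 0 0; 0 0 0.5 0 0 0; 0 0 0 0 0 0; 0 0 0 0 0 0"
}}

```text
time: 14.1
eef_pos: [0.517, 0.1396, 0.1651]
tcp_rot: [[0.212, 0.691, -0.691], [0.977, -0.15, 0.149], [-0.001, -0.707, -0.707]]
force: [0.6, 0.5, -3.2]
gripper_width: 0.0558
```

Call:
{"api": "step_arm", "payload": {
  "series": "0 0 0 0 0 0; 0 0 0 0 0 0; 0 0 0 0 0 0; 0 0 0 0 0 0; 0 0 0 0 0 0; 0 0 0 0 0 0; 0 0 0 0 0 0; 0 0 0 0 0 0",
  "hand": 1
}}

```text
time: 15.1
eef_pos: [0.5169, 0.1395, 0.165]
tcp_rot: [[0.212, 0.691, -0.691], [0.977, -0.15, 0.149], [-0.001, -0.707, -0.707]]
force: [0.2, -0.0, -0.4]
gripper_width: 0.0874
```

Run:
```python
from tgt import *
from workcell import viewer
p,R,s=now();print(s["force"],s["gripper_width"])
c=viewer.camera("wrist");cv2.imwrite("pics/w4.png",c["image"])
```

```text
[ 0.23057605 -0.0232114  -0.44632717] 0.08742055104581602
```

View pics/w4.png

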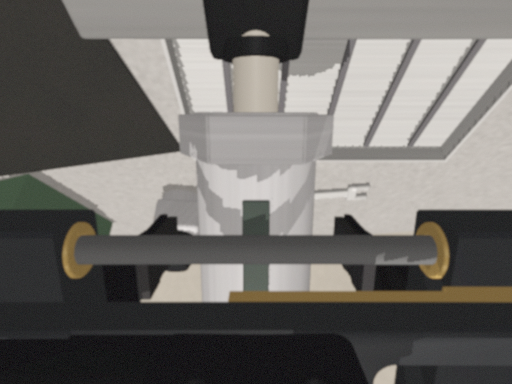

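Call:
{"api": "step_arm", "payload": {
  "series": "0 -5 -5 0 0 0; 0 -10 -10 0 0 0; 0 -14 -14 0 0 0; 0 -16 -16 0 0 0; 0 -16 -16 0 0 0; 0 -16 -16 0 0 0; 0 -16 -16 0 0 0; 0 -14 -14 0 0 0"
}}

```text
time: 16.15
eef_pos: [0.517, 0.1398, 0.318]
tcp_rot: [[0.211, 0.692, -0.691], [0.977, -0.15, 0.149], [-0.0, -0.707, -0.708]]
force: [-0.1, -0.9, 0.0]
gripper_width: 0.0871
```

Run:
```python
from tgt import *
p,R,s=now();print(p,s["force"],s["joints"].round(1))
a=np.radians(156.7)
plan(p,R,[.4748,-.3351,.17],tool([np.cos(a),np.sin(a),0]),16)
```

```text
[0.51699847 0.13978183 0.31803776] [-0.07658009 -0.86169707  0.01439018] [ 20.9 -30.7 126.2 -30.9  48.9 -43.8]
-29.6 9.2 3.9 2.8 0.7 0.3; -29.5 9.4 3.2 2.8 0.6 0.2; -29.6 9.8 2.3 2.8 0.7 0.3; -29.5 9.9 1.5 2.8 0.6 0.3; -29.5 10.2 0.7 2.8 0.7 0.3; -29.4 10.4 -0.2 2.8 0.6 0.2; -29.4 10.4 -0.9 2.8 0.7 0.3; -29.3 10.5 -1.9 2.8 0.7 0.3
-29.3 10.6 -2.7 2.9 0.6 0.2; -29.1 10.4 -3.6 2.8 0.7 0.3; -29.1 10.5 -4.4 2.8 0.6 0.3; -29 10.4 -5.2 2.8 0.7 0.3; -28.8 10.2 -6.1 2.8 0.7 0.2; -28.7 10 -7 2.8 0.6 0.3; -28.6 9.8 -7.7 2.8 0.7 0.3; -28.4 9.6 -8.5 2.8 0.6 0.2
```

Call:
{"api": "step_arm", "payload": {
  "series": "-29.6 9.2 3.9 2.8 0.7 0.3; -29.5 9.4 3.2 2.8 0.6 0.2; -29.6 9.8 2.3 2.8 0.7 0.3; -29.5 9.9 1.5 2.8 0.6 0.3; -29.5 10.2 0.7 2.8 0.7 0.3; -29.4 10.4 -0.2 2.8 0.6 0.2; -29.4 10.4 -0.9 2.8 0.7 0.3; -29.3 10.5 -1.9 2.8 0.7 0.3"
}}

```text
time: 17.15
eef_pos: [0.4957, -0.0988, 0.2429]
tcp_rot: [[0.306, 0.369, -0.877], [0.952, -0.101, 0.289], [0.019, -0.924, -0.382]]
force: [0.1, 0.5, 0.8]
gripper_width: 0.0874
```

Call:
{"api": "step_arm", "payload": {
  "series": "-29.3 10.6 -2.7 2.9 0.6 0.2; -29.1 10.4 -3.6 2.8 0.7 0.3; -29.1 10.5 -4.4 2.8 0.6 0.3; -29 10.4 -5.2 2.8 0.7 0.3; -28.8 10.2 -6.1 2.8 0.7 0.2; -28.7 10 -7 2.8 0.6 0.3; -28.6 9.8 -7.7 2.8 0.7 0.3; -28.4 9.6 -8.5 2.8 0.6 0.2"
}}

```text
time: 18.15
eef_pos: [0.4746, -0.3363, 0.1687]
tcp_rot: [[0.395, -0.002, -0.919], [0.919, 0.001, 0.395], [0.0, -1.0, 0.002]]
force: [0.4, 0.9, 0.5]
gripper_width: 0.0869
```

Run:
```python
from tgt import *
from workcell import viewer
p,R,s=now();print(p.round(4),R.round(3),s["joints"].round(1),s["time"])
c=viewer.camera("wrist");cv2.imwrite("pics/w5.png",c["image"])
W=cloud(c)
Q=W.reshape(-1,3);Q=Q[np.isfinite(Q).all(1)];Q=Q[(Q[:,2]>.018)&(Q[:,2]<.075)&(np.hypot(Q[:,0]-.475,Q[:,1]+.335)<.065)]
r=fitbowl(Q,.085,.024,.027,.029,.030,(.475,-.335,2.73));a=r.x[2];print(len(Q),r.x.round(4),np.degrees(a),np.sqrt((r.fun**2).mean()))
R1=tool([np.cos(a),np.sin(a),0]);pt=np.r_[r.x[:2],.0113]
print((R.T@(pt-p)*1000).round(1),Ro.from_matrix(R.T@R1).as_rotvec(degrees=True).round(2))
c=viewer.camera("scene");cv2.imwrite("pics/s5.png",cv2.resize(c["image"][150:310,220:430],(800,600)))
# tall bowl seating check: fit axial position of bowl cloud from scene + top
c2=viewer.camera("top");cv2.imwrite("pics/t5.png",cv2.resize(c2["image"][120:270,80:280],(800,600)))
Qs=np.vstack([cloud(k).reshape(-1,3) for k in (c,c2)]);Qs=Qs[np.isfinite(Qs).all(1)]
tip,ax,Y=pegs(*RACK,"long");px=np.cross(Y,ax)
S=np.stack([(Qs-tip)@px,(Qs-tip)@Y,(Qs-tip)@ax],1);S=S[(abs(S[:,1])<.045)&(abs(S[:,0]-.015)<.05)&(S[:,2]>-.122)&(S[:,2]<.06)]
np.save("S5.npy",S)
from scipy.optimize import least_squares
def f(q):
    s=-(S[:,2]-q[0]);r=np.hypot(S[:,0]-q[1],S[:,1]-q[2]);return prof(s,r,.125,.028,.031,.0335)
r=least_squares(f,(-.05,.015,0),loss="soft_l1",f_scale=.002,x_scale=.01);print("tall on peg: d, xoff, yoff",r.x.round(4),"want -.0565",len(S),np.median(abs(r.fun)))
```

```text
[ 0.4746 -0.3363  0.1687] [[ 0.395 -0.002 -0.919]
 [ 0.919  0.001  0.395]
 [ 0.    -1.     0.002]] [ -43.1    9.3   97.2   -0.    73.6 -109.8] 18.15
4652 [ 0.4739 -0.3358  2.7294] 156.3833479660359 0.0013457939261638102
[1.000e-01 1.574e+02 6.000e-01] [-0.1   0.34  0.02]
tall on peg: d, xoff, yoff [-0.0579  0.015  -0.0002] want -.0565 1582 0.0010245696273833878
```

View pics/w5.png

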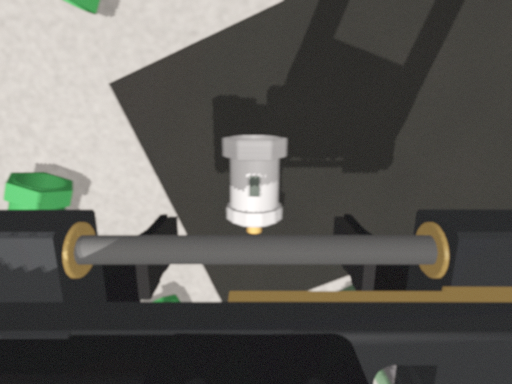

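View pics/s5.png

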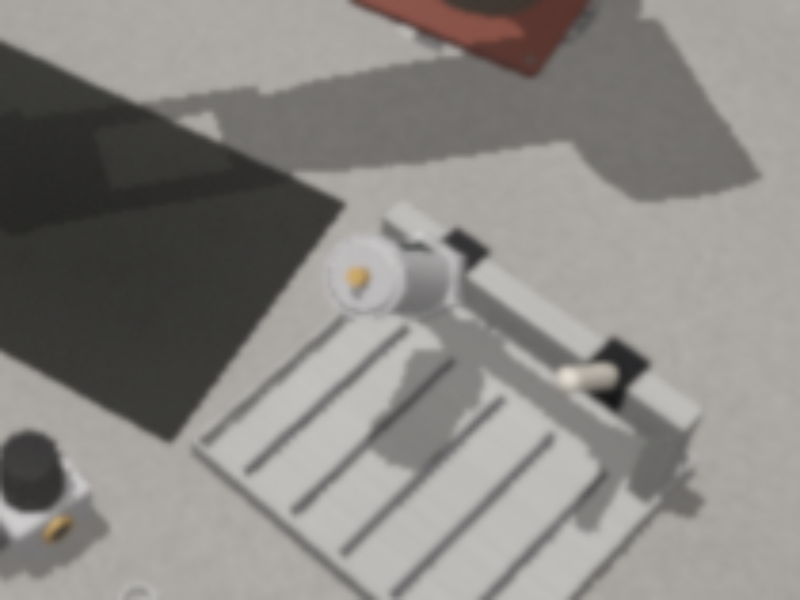

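The tall bowl is home on the long peg: its nipple is at (357,277) in the scene crop, and the fit gives d = −57.9 mm (want −56.5) and a 15.0 mm offset. The wrist picture shows the aluminium short bowl centred at (254,182). Grasping it.

Call:
{"api": "step_arm", "payload": {
  "series": "0 22 0.6 0 0.3 0; 0 24 0 0 0 0; 0 24 0 0 0 0; 0 24 0 0 0 0; 0 22 0 0 0 0; 0 20 0 0 0 0; 0 14 0 0 0 0; 0 7.4 0 0 0 0"
}}

```text
time: 19.3
eef_pos: [0.4738, -0.3345, 0.0106]
tcp_rot: [[0.4, -0.001, -0.917], [0.917, 0.001, 0.4], [0.0, -1.0, 0.001]]
force: [0.5, -0.0, 0.1]
gripper_width: 0.087
```

Call:
{"api": "step_arm", "payload": {
  "series": "0 0 0 0 0 0; 0 0 0 0 0 0; 0 0 0 0 0 0; 0 0 0 0 0 0; 0 0 0 0 0 0; 0 0 0 0 0 0; 0 0 0 0 0 0; 0 0 0 0 0 0",
  "hand": 0
}}

```text
time: 20.3
eef_pos: [0.474, -0.3352, 0.0115]
tcp_rot: [[0.4, -0.0, -0.916], [0.916, -0.0, 0.4], [-0.0, -1.0, 0.0]]
force: [-0.4, -0.0, 4.4]
gripper_width: 0.0479
```

Run:
```python
from tgt import *
p,R,s=now();print(p.round(4),s["gripper_width"],s["force"])
a=2.7294;ax=np.array([np.cos(a),np.sin(a)]);b=-((p[:2]-np.array([.4739,-.3358]))@ax);print("boff",b)
pl=p+[0,0,.27]
pt,Rt=target("short",.0425+.045,0,b);print(pt,Rt.round(3))
mid=np.array([.60,0.10,.30]);print()
plan(pl,R,pt,Rt,24)
```

```text
[ 0.474  -0.3352  0.0115] 0.047931157870671634 [-0.44471651 -0.04150327  4.35271616]
boff -0.00017896944561992387
[0.61033989 0.27266968 0.24620364] [[ 0.212  0.691 -0.691]
 [ 0.977 -0.15   0.15 ]
 [ 0.    -0.707 -0.707]]

25.5 1.5 4.9 -1.9 -0.4 -0.2; 25.5 1.4 4.8 -1.8 -0.5 -0.2; 25.5 1.3 4.6 -1.9 -0.4 -0.2; 25.6 1.3 4.5 -1.9 -0.5 -0.1; 25.6 1.1 4.3 -1.8 -0.4 -0.2; 25.7 1.2 4.2 -1.9 -0.5 -0.2; 25.6 1.1 3.9 -1.9 -0.4 -0.2; 25.7 1 3.9 -1.9 -0.5 -0.2
25.8 1 3.6 -1.8 -0.4 -0.2; 25.7 1 3.5 -1.9 -0.5 -0.2; 25.8 1 3.3 -1.9 -0.4 -0.2; 25.8 0.9 3.1 -1.8 -0.5 -0.1; 25.8 0.9 3 -1.9 -0.4 -0.2; 25.8 0.9 2.8 -1.9 -0.5 -0.2; 25.9 0.9 2.6 -1.8 -0.4 -0.2; 25.8 0.9 2.4 -1.9 -0.5 -0.2
25.9 0.9 2.3 -1.9 -0.4 -0.2; 25.9 1 2.1 -1.8 -0.5 -0.2; 25.9 0.9 1.9 -1.9 -0.4 -0.1; 25.9 1 1.8 -1.9 -0.5 -0.2; 26 1 1.5 -1.9 -0.4 -0.2; 25.9 1 1.4 -1.8 -0.5 -0.2; 25.9 1.1 1.3 -1.9 -0.4 -0.2; 26 1.1 1 -1.9 -0.5 -0.2
```

Run:
```python
from tgt import *
p,R,s=now()
pl=p+[0,0,.35]
pt,Rt=target("short",.0425+.045,0,-.0002)
plan(pl,R,pt+[0,0,.124],Rt,24)
```

```text
25.5 -0.4 4.9 -1.9 -0.4 -0.2; 25.5 -0.4 4.8 -1.8 -0.5 -0.2; 25.6 -0.5 4.5 -1.9 -0.4 -0.2; 25.6 -0.5 4.3 -1.9 -0.5 -0.1; 25.6 -0.7 4 -1.8 -0.4 -0.2; 25.6 -0.7 3.9 -1.9 -0.5 -0.2; 25.7 -0.7 3.6 -1.9 -0.4 -0.2; 25.8 -0.7 3.4 -1.9 -0.5 -0.2
25.7 -0.8 3.2 -1.8 -0.4 -0.2; 25.8 -0.7 2.9 -1.9 -0.5 -0.2; 25.8 -0.8 2.7 -1.9 -0.4 -0.2; 25.8 -0.8 2.5 -1.8 -0.5 -0.1; 25.9 -0.8 2.3 -1.9 -0.4 -0.2; 25.8 -0.7 2 -1.9 -0.5 -0.2; 25.9 -0.8 1.8 -1.8 -0.4 -0.2; 25.9 -0.7 1.6 -1.9 -0.5 -0.2
25.9 -0.7 1.3 -1.9 -0.4 -0.2; 26 -0.6 1.2 -1.8 -0.5 -0.2; 25.9 -0.6 0.9 -1.9 -0.4 -0.1; 25.9 -0.5 0.7 -1.9 -0.5 -0.2; 26 -0.5 0.4 -1.9 -0.4 -0.2; 26 -0.4 0.3 -1.8 -0.5 -0.2; 25.9 -0.3 0 -1.9 -0.4 -0.2; 26 -0.2 -0.2 -1.9 -0.5 -0.2
```

Call:
{"api": "step_arm", "payload": {
  "series": "0 -25 0 0 0 0; 0 -40 0 0 0 0; 0 -48 0 0 0 0; 0 -50 0 0 0 0; 0 -50 0 0 0 0; 0 -50 0 0 0 0; 0 -48 0 0 0 0; 0 -39 0 0 0 0"
}}

```text
time: 21.3
eef_pos: [0.4741, -0.3348, 0.3626]
tcp_rot: [[0.4, -0.0, -0.916], [0.916, 0.0, 0.4], [0.0, -1.0, 0.0]]
force: [-0.4, 0.0, -1.6]
gripper_width: 0.0477
```

Call:
{"api": "step_arm", "payload": {
  "series": "25.5 -0.4 4.9 -1.9 -0.4 -0.2; 25.5 -0.4 4.8 -1.8 -0.5 -0.2; 25.6 -0.5 4.5 -1.9 -0.4 -0.2; 25.6 -0.5 4.3 -1.9 -0.5 -0.1; 25.6 -0.7 4 -1.8 -0.4 -0.2; 25.6 -0.7 3.9 -1.9 -0.5 -0.2; 25.7 -0.7 3.6 -1.9 -0.4 -0.2; 25.8 -0.7 3.4 -1.9 -0.5 -0.2"
}}

```text
time: 22.3
eef_pos: [0.5192, -0.1313, 0.363]
tcp_rot: [[0.339, 0.249, -0.907], [0.941, -0.071, 0.332], [0.018, -0.966, -0.258]]
force: [0.8, -0.3, -2.0]
gripper_width: 0.0478
```

Call:
{"api": "step_arm", "payload": {
  "series": "25.7 -0.8 3.2 -1.8 -0.4 -0.2; 25.8 -0.7 2.9 -1.9 -0.5 -0.2; 25.8 -0.8 2.7 -1.9 -0.4 -0.2; 25.8 -0.8 2.5 -1.8 -0.5 -0.1; 25.9 -0.8 2.3 -1.9 -0.4 -0.2; 25.8 -0.7 2 -1.9 -0.5 -0.2; 25.9 -0.8 1.8 -1.8 -0.4 -0.2; 25.9 -0.7 1.6 -1.9 -0.5 -0.2"
}}

```text
time: 23.3
eef_pos: [0.5645, 0.0712, 0.3658]
tcp_rot: [[0.274, 0.484, -0.831], [0.961, -0.122, 0.246], [0.018, -0.867, -0.499]]
force: [0.9, 0.5, -1.1]
gripper_width: 0.0479
```

Call:
{"api": "step_arm", "payload": {
  "series": "25.9 -0.7 1.3 -1.9 -0.4 -0.2; 26 -0.6 1.2 -1.8 -0.5 -0.2; 25.9 -0.6 0.9 -1.9 -0.4 -0.1; 25.9 -0.5 0.7 -1.9 -0.5 -0.2; 26 -0.5 0.4 -1.9 -0.4 -0.2; 26 -0.4 0.3 -1.8 -0.5 -0.2; 25.9 -0.3 0 -1.9 -0.4 -0.2; 26 -0.2 -0.2 -1.9 -0.5 -0.2"
}}

```text
time: 24.3
eef_pos: [0.6099, 0.2736, 0.3685]
tcp_rot: [[0.211, 0.69, -0.692], [0.978, -0.15, 0.149], [-0.001, -0.708, -0.706]]
force: [1.1, 0.1, -1.3]
gripper_width: 0.0481
```

Run:
```python
from tgt import *
p,R,s=now();print(s["joints"].round(1),s["force"],s["gripper_width"])
pt,Rt=target("short",.0425+.045,0,-.0002)
print("err tool mm",(R.T@(pt-p)*1000).round(1),Ro.from_matrix(R.T@Rt).as_rotvec(degrees=True).round(2))
```

```text
[ 31.9  -7.1 103.  -37.   54.7 -32.1] [ 1.10366537  0.10639856 -1.31856957] 0.048074569312276216
err tool mm [-0.7 87.  86. ] [-0.06  0.07 -0.  ]
```

Call:
{"api": "step_arm", "payload": {
  "series": "-0.7 9 8 0 0 0; 0 12 12 0 0 0; 0 13 13 0 0 0; 0 13 13 0 0 0; 0 13 13 0 0 0; 0 12 12 0 0 0; 0 10 10 0 0 0; 0 5 5 0 0 0"
}}

```text
time: 25.3
eef_pos: [0.6107, 0.2719, 0.2464]
tcp_rot: [[0.211, 0.691, -0.692], [0.977, -0.15, 0.149], [-0.001, -0.708, -0.707]]
force: [0.8, 0.1, -1.5]
gripper_width: 0.0482
```

Run:
```python
from tgt import *
from workcell import viewer
p,R,s=now();print(s["joints"].round(1),s["force"],s["gripper_width"])
pt,Rt=target("short",-.0365,0,-.0002)
print("to seat, tool mm",(R.T@(pt-p)*1000).round(1),Ro.from_matrix(R.T@Rt).as_rotvec(degrees=True).round(2))
c=viewer.camera("wrist");cv2.imwrite("pics/w6.png",c["image"]);W=cloud(c).reshape(-1,3);W=W[np.isfinite(W).all(1)]
tip,ax,Y=pegs(*RACK,"short");P=W[np.linalg.norm(W-tip,axis=1)<.035]
if len(P)>50:
    r=least_squares(lambda q:capsule(P,tip+q,ax,.1),[0,0,0],loss="soft_l1",f_scale=.002,x_scale=.01)
    print(len(P),"tip shift",r.x.round(4),np.median(abs(r.fun)))
T=(W-p)@R; T=T[(abs(T[:,0])<.04)&(T[:,2]>.01)&(T[:,2]<.05)&(T[:,1]<.02)&(T[:,1]>-.07)]
for z in np.arange(.01,.05,.005):
    mm=(T[:,2]>=z)&(T[:,2]<z+.005);m=mm&(abs(T[:,0])<.008)
    if m.any(): print(z.round(3),np.median(T[m,1]).round(4),T[mm,0].min().round(4),T[mm,0].max().round(4))
c=viewer.camera("scene");cv2.imwrite("pics/s6.png",cv2.resize(c["image"][150:310,220:430],(800,600)))
```

```text
[ 31.7  -1.4 111.1 -44.7  44.1 -20.4] [ 0.78506527  0.0756514  -1.4577343 ] 0.04820600436456351
to seat, tool mm [ 8.000e-01 -1.000e-01  1.246e+02] [-0.04  0.05 -0.  ]
2203 tip shift [-0.0016  0.0003 -0.0012] 0.0003242454168082328
0.015 -0.0409 -0.0306 0.0306
0.02 -0.0412 -0.0306 0.0297
0.025 -0.0446 -0.0305 0.0305
0.03 -0.0447 -0.0306 0.0307
0.035 -0.0442 -0.0305 0.0305
0.04 -0.0412 -0.0302 0.0301
```

View pics/w6.png

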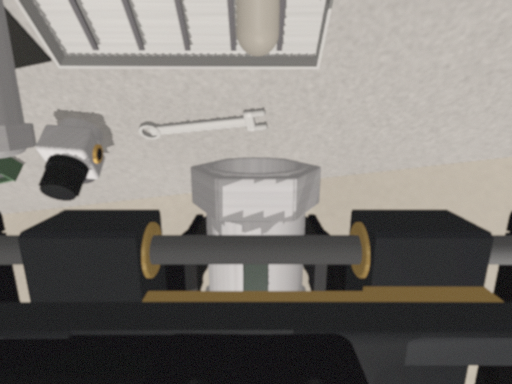

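View pics/s6.png

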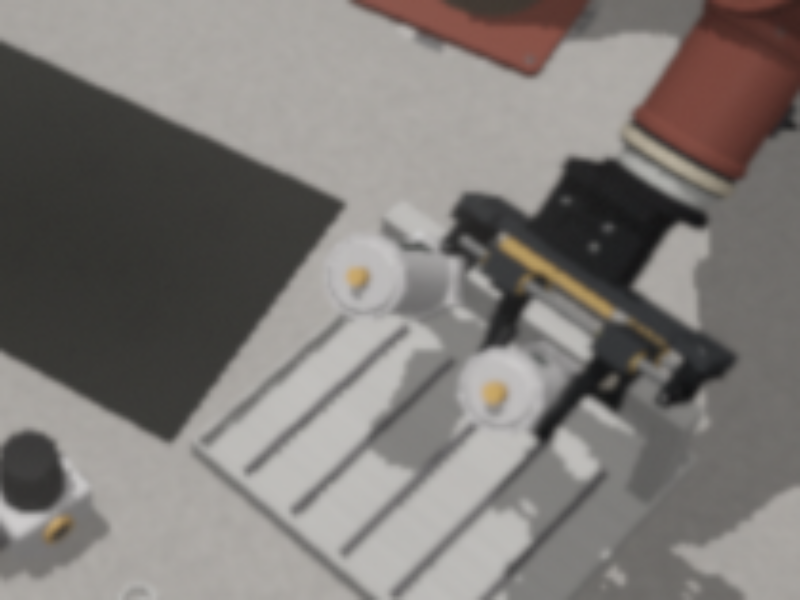

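The wrist view shows the peg tip at (258,45), in line with the bowl mouth at (255,170). Inserting.

Call:
{"api": "step_arm", "payload": {
  "series": "0.6 0 6 0 0 0; 0 0 10 0 0 0; 0 0 12 0 0 0; 0 0 12 0 0 0; 0 0 12 0 0 0; 0 0 11 0 0 0; 0 0 8 0 0 0; 0 0 4 0 0 0"
}}

```text
time: 26.4
eef_pos: [0.5589, 0.2839, 0.1943]
tcp_rot: [[0.211, 0.691, -0.691], [0.978, -0.149, 0.149], [-0.0, -0.707, -0.707]]
force: [0.3, -0.5, -1.2]
gripper_width: 0.0479
```

Call:
{"api": "step_arm", "payload": {
  "series": "0 0 5 0 0 0; 0 0 8 0 0 0; 0 0 9 0 0 0; 0 1 8 0 0 0; 0 2 6 0 0 0; 0 2 4 0 0 0; 0 1 2 0 0 0; 0 1 1 0 0 0"
}}

```text
time: 27.4
eef_pos: [0.5346, 0.2892, 0.1594]
tcp_rot: [[0.211, 0.691, -0.691], [0.977, -0.149, 0.149], [0.0, -0.707, -0.707]]
force: [0.3, -0.4, -0.9]
gripper_width: 0.048
```

Run:
```python
from tgt import *
from workcell import viewer
p,R,s=now();print(s["joints"].round(1),s["force"],s["gripper_width"])
pt,Rt=target("short",-.0365,0,-.0002)
print("to seat, tool mm",(R.T@(pt-p)*1000).round(1),Ro.from_matrix(R.T@Rt).as_rotvec(degrees=True).round(2))
c=viewer.camera("wrist");cv2.imwrite("pics/w7.png",c["image"])
```

```text
[ 38.8  -0.2 120.5 -54.9  42.2  -2.4] [ 0.25345974 -0.44843686 -0.89085928] 0.047958751148607745
to seat, tool mm [-0.1 -6.5  7.8] [0.02 0.01 0.04]
```

View pics/w7.png

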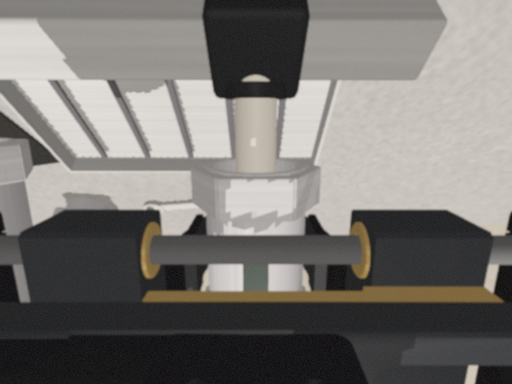

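The peg (256,135) is in the mouth with 7.8 mm to go. Creep in and release.

Call:
{"api": "step_arm", "payload": {
  "series": "0 1 1 0 0 0; 0 1 1 0 0 0; 0 0.5 1 0 0 0; 0 0 1 0 0 0; 0 0 1 0 0 0; 0 0 1 0 0 0; 0 0 0.5 0 0 0; 0 0 0 0 0 0"
}}

```text
time: 28.45
eef_pos: [0.5317, 0.2898, 0.153]
tcp_rot: [[0.211, 0.691, -0.691], [0.977, -0.149, 0.149], [0.0, -0.707, -0.707]]
force: [0.2, 0.1, -1.4]
gripper_width: 0.0478
```

Call:
{"api": "step_arm", "payload": {
  "series": "0 0 0 0 0 0; 0 0 0 0 0 0; 0 0 0 0 0 0; 0 0 0 0 0 0; 0 0 0 0 0 0; 0 0 0 0 0 0; 0 0 0 0 0 0; 0 0 0 0 0 0",
  "hand": 1
}}

```text
time: 29.45
eef_pos: [0.5317, 0.2898, 0.1531]
tcp_rot: [[0.211, 0.691, -0.691], [0.977, -0.149, 0.149], [0.0, -0.707, -0.707]]
force: [0.2, 0.2, -0.7]
gripper_width: 0.087
```

Call:
{"api": "step_arm", "payload": {
  "series": "0 -5 -5 0 0 0; 0 -10 -10 0 0 0; 0 -14 -14 0 0 0; 0 -16 -16 0 0 0; 0 -16 -16 0 0 0; 0 -16 -16 0 0 0; 0 -16 -16 0 0 0; 0 -14 -14 0 0 0"
}}

```text
time: 30.45
eef_pos: [0.5317, 0.2898, 0.306]
tcp_rot: [[0.211, 0.692, -0.691], [0.977, -0.149, 0.15], [0.001, -0.707, -0.708]]
force: [0.0, -0.0, -1.1]
gripper_width: 0.087
```

```bash
cat > chk.py <<'E'
from tgt import *
from workcell import viewer
import sys
t=sys.argv[1]
p,R,s=now();print(s["time"],s["force"],s["joints"].round(1))
cs=[viewer.camera(n) for n in ("scene","top")]
cv2.imwrite(f"pics/s{t}.png",cv2.resize(cs[0]["image"],(800,600)));cv2.imwrite(f"pics/sc{t}.png",cv2.resize(cs[0]["image"][170:300,260:430],(784,600)));cv2.imwrite(f"pics/t{t}.png",cv2.resize(cs[1]["image"],(800,600)))
for k,L,a,b,c,d0 in (("long",.125,.028,.031,.0335,-.0565),("short",.085,.024,.027,.029,-.0365)):
  for nm,cc in (("scene",cs[:1]),("top",cs[1:]),("both",cs)):
    Qs=np.vstack([cloud(x).reshape(-1,3) for x in cc]);Qs=Qs[np.isfinite(Qs).all(1)]
    tip,ax,Y=pegs(*RACK,k);px=np.cross(Y,ax)
    S=np.stack([(Qs-tip)@px,(Qs-tip)@Y,(Qs-tip)@ax],1);S=S[(abs(S[:,1])<.045)&(abs(S[:,0]-.013)<.05)&(S[:,2]>d0-L/2-.003)&(S[:,2]<.06)]
    r=least_squares(lambda q:prof(q[0]-S[:,2],np.hypot(S[:,0]-q[1],S[:,1]-q[2]),L,a,b,c),(d0+.006,.013,0),loss="soft_l1",f_scale=.002,x_scale=.01)
    print(k,nm,"d,xoff,yoff",r.x.round(4),"want d",d0,len(S),np.median(abs(r.fun)).round(4))
E
python3 chk.py 8
```

```text
30.45 [ 0.02280659 -0.03440392 -1.08037187] [ 39.1 -11.3 113.5 -42.7  54.4 -20.3]
long scene d,xoff,yoff [-0.0573  0.0153  0.0004] want d -0.0565 716 0.001
long top d,xoff,yoff [-0.0581  0.0151 -0.0006] want d -0.0565 867 0.001
long both d,xoff,yoff [-0.0576  0.0151 -0.0001] want d -0.0565 1583 0.001
short scene d,xoff,yoff [-0.0371  0.0104  0.0007] want d -0.0365 524 0.0012
short top d,xoff,yoff [-0.0376  0.0116 -0.0007] want d -0.0365 304 0.0009
short both d,xoff,yoff [-0.0372  0.0107 -0.    ] want d -0.0365 828 0.0012
```

View pics/sc8.png

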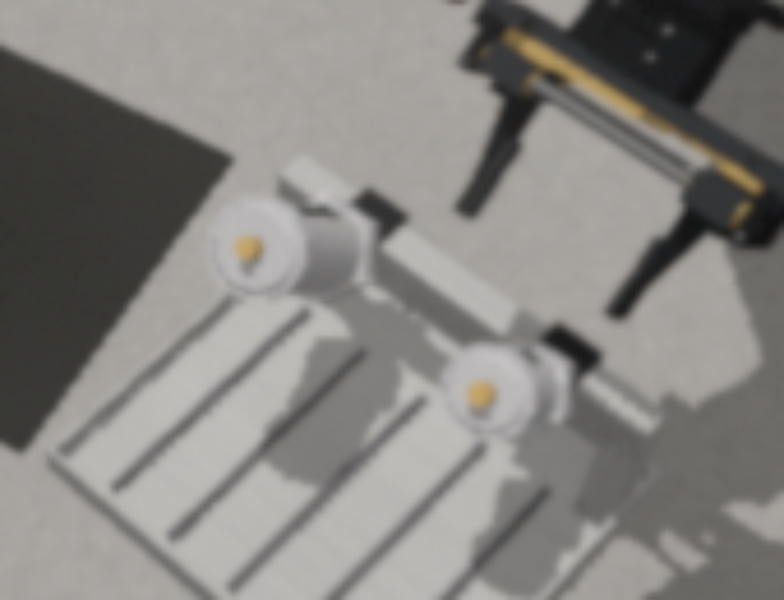

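View pics/s8.png

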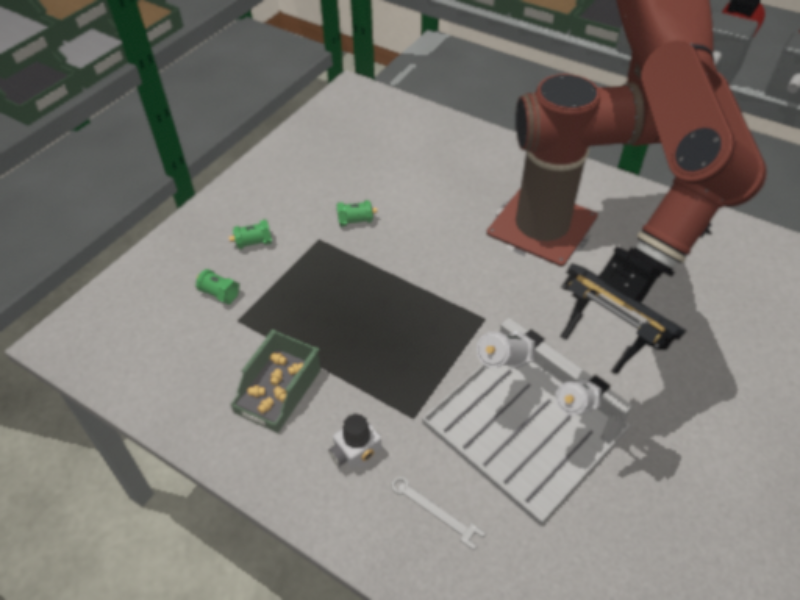

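Both bowls hang on the rack at (495,348) and (575,398). The bin, regulator, wrench and three green look-alikes look unmoved, and the gripper is clear at (625,310).

```bash
python3 -c "
from workcell import job
print(job.hand_in())"
```

```text
the job is handed in; nothing more can be done
None
```

I hung the tall bowl on the long peg first, then the aluminium short bowl on the short peg. Each was slid to within about 2 mm of the end and then let go. I handed the job in at about 30.6 s, with the gripper open and clear above the rack.

- **Seating:** My last camera fits put the tall bowl's origin 57.6 mm below its peg tip (fully home is 56.5) and the short bowl's 37.2 mm below (fully home is 36.5). Both agree within the 2 mm calibration.
- **Hang:** Both bowls rest with the upper inside wall on the peg, offset 15.1 mm and 10.7 mm.
- **Other things:** The bin, regulator, wrench and green look-alikes look unmoved in the last scene picture.
- **Forces:** The wrist force I read stayed under about 7 N.
- **Disagreement:** An early rack fit from the top camera alone was about 14 mm off. I dropped it for the two-camera fit, and close wrist-camera readings of both peg tips then matched that fit to about 2 mm. No other check failed.

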